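Hook a dropped collar out from under the sander guard

ROBOT

A 7-joint arm with a two-finger parallel gripper is mounted at the origin on the work surface. World frame = base frame: x ahead of the robot, y to its left, z up, the work surface at z = 0. Lengths are in m, angles in rad, forces in N, time in s.
With the tool pointing down it reaches from about 0.4 to 0.85 m from the base axis. Payload 6.9 kg.
Tool frame: the origin (TCP) lies midway between the tips of the shut fingers; the grasp point (between the pads) lies 19 mm behind it; z points along the fingers, y is the line along which they close (so a half turn about z gives the same grasp; the last joint's range is limited). The gripper opens to 85 mm and grips with 20 to 120 N. Pads are 22 mm wide; open, the fingers measure 114 mm over their backs; the gripper's body (76 mm by 85 mm) begins 54 mm behind the grasp point. The pads swing forward as they close: fully open they stand 13 mm farther back than shut.
Start: joints at [-1.175, 0.507, -0.238, 1.5, 0.126, 1.149, -0.155], TCP at [0.179, 0.599, 0.231] pointing down, gripper open.
Joint ranges: [-3.08, 3.08], [-0.24, 2.05], [-1.43, 1.35], [0, 2.5], [-1.52, 4.66], [0.17, 1.96], [-2.89, 2.89]. Speed limits (rad/s): [2.39, 2.39, 3.14, 3.14, 3.14, 3.14, 3.14].

INTERFACE

Orientations are given as a unit quaternion [x, y, z, w].
In Python, from bench import r, cams, order, spotter gives the robot as it stands. The module is installed in compiled form; this text tells all that it offers.
- The arm moves only by the tool carry_out, never from a script. Its argument "moves" is text: rows parted by semicolons, each of 7 numbers parted by spaces: the shift along the tool's x, y, z in units of 30 mm (1.0 is 30 mm), then the turn, a rotation vector about the tool's x, y, z in units of 6 degrees (1.0 is 6 degrees), then the opening, from 0 (shut) to 1 (fully open). In form: tx ty tz rx ry rz gripper; .... A call has 1 to 5 rows; each row shifts and turns the commanded pose from where the row before left it, along the tool's axes as they then stand; what a row does not reach is not made up. A row lasts 1/10 s, in which the tool goes at most 50 mm and 8.59 degrees, less where a joint would pass 70% of its speed; a pose out of reach is approached as far as the arm can. A call is refused whole if a number of a shift passes 1 or a number of a turn 1, either way. A call with a gripper value outside its range is refused whole. The fingers move at their own pace and stop on an object; the grip force is fixed at half the most. Time passes only in rows, so rows that do not move let the fingers close. It gives the time, the measured TCP pose, the force, the opening and the grip force at its end, in the units of the state.
- r.state(): the state, without advancing time (a new reading comes with each control period).
- cams.grab_frame(name): name is "scene" or "side" or "wrist"; returns (picture, depth): 420x560x3 uint8, red, green, blue; 420x560 float32, m along the optical axis (not along the pixel's ray), 0 where there is no reading.
- cams.camera_model(name): a dict with "K" (3x3 intrinsics, pixels), "rvec" (rotation vector, rad) and "tvec" (3), from world to camera coordinates, as OpenCV has them. Camera axes: x right, y down, z forward; pixel columns grow to the right and rows downward; lengths in m; the calibration is good to about 2 mm. A picture is of the moment at which its call begins: read the wrist's pose just before it. camera_model takes no time and is no camera call; for the wrist camera it gives the pose at the moment of the call.
- order.job_done(): hands the job in; it is judged then, once.
Trained networks look in the newest picture that a camera, given by its name, has taken for a name from the list of things; names that differ only in an ending like _2 or _b are one class to them, and where a whole thing is asked for, a point or a joint stands for the part that bears it (a point fixed in the world has none). Each returns a list of dicts, best first, with "score" (0 to 1); they miss things now and then, are a little off and sometimes report something else, mostly with a low value. They report only what shows in the picture. A call takes as long as a camera call. They do not tell look-alikes from the thing itself.
- spotter.trace(camera, query): "region" (420x560 bool, what is visible of it) and "bbox" ([left, top, width, height] in pixels, round what is visible of it).
The state is a dict: "time_s": time; "qpos": joint angles; "joint_velocities": joint speeds; "tau": joint torques, N m; "ee_pos": TCP position; "tool_rot": TCP orientation; "contact_force": force on the tool from outside, world axes, zero at the start; "torque": the same for the moment, N m; "grip_width": finger opening in m; "finger_force": force on a finger pad.
Only numpy, scipy, OpenCV 4.12 (cv2) and the standard library are available. Lean on these libraries where they do the work, as an engineer would, in place of code of your own. Each camera call takes 0.05 s, during which the arm holds its last target. There are 200 camera calls.

TASK

A dark steel collar has dropped under the fixed yellow bar guard of the sander. Take the hooked rod by its red grip, put its hook into the collar's hole and slide the collar out along the bench, without lifting it or handling it with the fingers, until it sits centred in the blue V-stop; feel it home with a light steady pull of roughly 1 kg for about a second, never forcing it (2 kg is too much, on collar or guard). Leave the collar lying in the V, set the rod back on its wooden stand, and do not disturb the board, jug, puck or tape roll.

Things in the scene. Friction and masses are not known exactly. Their poses are not given: they have to be found in the camera images.
- collar: Loose plain dark steel ring lying flat on the bench under the guard: outer diameter 44 mm, hole 24 mm, 14 mm thick, about 110 g. Origin: centre of its underside.
- guard: Fixed yellow bar guard with a low sander behind it. Origin: at bench level, middle of the guard's front open edge; x points in under the guard, away from the robot, y to the left, z up. Roof of bars 22 mm apart, undersides 73 mm above the bench, from x = 0 to 160 mm. Corner posts at y = +-130 mm: front opening 246 mm wide, 73 mm high. It carries the blue V-stop.
- seat (a point): Middle (guard x = -45, y = 0, bench level) of where the seated collar's centre can be; NOT the measured stop. The stop is clamped on 6 mm high rails (y = +-130 mm) at an unmeasured place and does not give: the seated collar's centre lies at y = 0 and anywhere from guard x = -60 to -30 mm. It must be felt.
- vmid (a point): Middle (guard x = -76, y = 0) of where the V's inner corner can be (x = -91 to -61 mm, unmeasured). 90 degree V, 14 mm high, open to guard +x; arms reach 41 mm to each side. Seated collar's centre is 31 mm from the corner. A 14 mm high crossbar (robot's edge 19 mm before the corner) joins the rails; knobs at y = +-130 mm rise to 26 mm.
- hook: The hooked rod, 0.3 kg. Origin: centre of the underside of its wooden block; x along the rod to the hook, z up. Block 60 x 50 x 12 mm (x, y, z). Red square upright grip 28 x 28 mm centred on the origin, from z = 12 to 75 mm. An 8 mm steel rod runs from the block along +x at z = 8 mm to x = 140 mm, then turns straight down to the hook's end. On its stand the block's underside is 22 mm above the bench.
- tip (a point): Lowest point of the hook's rounded end (8 mm thick), at x = 140, y = 0, z = -20.5 mm of the hooked rod; it hangs 1.5 mm above the bench when the rod is on its stand.
- stand: Fixed wooden stand of the rod, 110 x 90 x 22 mm (x, y, z), top 22 mm above the bench. Origin: centre of its underside. The rod's block stands on its top with the hook out beyond its +x edge.
- board: Loose maple board 150 x 120 x 32 mm. Origin: centre of its underside. Leave alone.
- jug: White plastic jug, 110 mm across, 220 mm high. Origin: centre of its underside. Leave alone.
- puck: Black rubber puck, 64 mm across, 25 mm high. Origin: centre of its underside. Leave alone.
- taperoll: Blue tape roll lying flat, 90 mm across, 25 mm high. Origin: centre of its underside. Leave alone.
There are look-alikes about, which are no part of the job. Leave any purple or turquoise look-alike of the hook alone.

How it is judged:
By the outcome, as a careful person would: the job done as asked, in the order asked, and still so for the second after the job is handed in, with the robot touching nothing.
It also fails if it takes over 61 s, if anything falls off the work surface, if the arm or the gripper's body presses on something with over 40 N, if the wrist force passes 120 N, or if a joint passes its speed limit or range.

## Working session

There is one attempt and no reset: what is moved stays moved. The work goes in short steps, Python scripts to look and compute and a tool call to move; the robot and the scene stay as the last step left them, time stands still between calls to the robot, and variables do not carry over. Pictures are saved under pics/ and viewed, at most 10 in all, crops included, and the job is handed in when it is done.

Besides the shell and the picture viewer there is one more tool, called after "Request:" by a JSON object that holds its "method" and its "body". carry_out: Moves the arm, as the interface text tells. Its arguments: {"type":"object","properties":{"moves":{"type":"string"}},"required":["moves"]}

```bash
mkdir -p pics; cat > h.py <<'E'
import numpy as np,cv2
from scipy.spatial.transform import Rotation as R
from bench import r,cams,order,spotter
def grab(n,fn=None):
    m=cams.camera_model(n); p,d=cams.grab_frame(n)
    if fn: cv2.imwrite('pics/'+fn,p[:,:,::-1])
    return p,d,m
def cloud(d,m):
    v,u=np.mgrid[:d.shape[0],:d.shape[1]]
    K=np.array(m['K']); c=np.stack([(u-K[0,2])/K[0,0]*d,(v-K[1,2])/K[1,1]*d,d],-1)
    Rm=cv2.Rodrigues(np.array(m['rvec'],float))[0]
    return (c-np.array(m['tvec']).reshape(3))@Rm
def proj(p,m):
    return cv2.projectPoints(np.array(p,float).reshape(-1,3),np.array(m['rvec'],float),np.array(m['tvec'],float),np.array(m['K'],float),None)[0].reshape(-1,2)
E
cat > a.py <<'E'
from h import *
s=r.state();print(s['ee_pos'],s['tool_rot'],s['contact_force'],s['grip_width'])
P=[]
for n in ['scene','side']:
    p,d,m=grab(n,n+'0.png');W=cloud(d,m)
    for q in ['hook','collar','guard','stand','vmid']:
        for t in spotter.trace(n,q)[:3]:
            g=t['region']&(d>0);w=W[g]
            if len(w): print(n,q,round(t['score'],2),t['bbox'],len(w),np.median(w,0).round(3),np.percentile(w,2,0).round(3),np.percentile(w,98,0).round(3))
E
python3 a.py
```

```text
[0.1785255  0.59841275 0.23040378] [ 1.44360910e-01  9.89524669e-01 -9.17605553e-04 -1.23469938e-04] [ 0.73511769  0.4332887  -0.07653027] 0.08541426464034096
scene hook 0.91 [404.1, 189.8, 63.3, 36.7] 581 [0.421 0.594 0.03 ] [ 0.366  0.474 -0.002] [0.484 0.632 0.052]
scene hook 0.79 [351.9, 188.0, 18.3, 63.1] 553 [0.461 0.333 0.036] [0.421 0.31  0.02 ] [0.583 0.361 0.1  ]
scene hook 0.79 [185.6, 151.0, 51.9, 22.4] 412 [ 0.348 -0.195  0.031] [ 0.287 -0.224  0.005] [ 0.362 -0.061  0.054]
scene guard 0.84 [144.7, 206.7, 159.1, 170.4] 9948 [0.872 0.02  0.077] [ 0.546 -0.134  0.006] [0.948 0.161 0.113]
scene stand 0.91 [345.9, 194.5, 31.8, 38.9] 641 [0.484 0.362 0.022] [0.407 0.301 0.006] [0.512 0.389 0.026]
scene stand 0.57 [142.5, 206.3, 163.8, 170.6] 11813 [0.857 0.019 0.077] [ 0.543 -0.135  0.   ] [0.948 0.163 0.113]
scene vmid 0.74 [141.9, 207.2, 165.5, 164.2] 10900 [0.864 0.019 0.078] [ 0.545 -0.135  0.005] [0.948 0.163 0.113]
side hook 0.9 [260.0, 302.0, 43.8, 67.7] 939 [0.415 0.604 0.03 ] [0.372 0.481 0.   ] [0.482 0.638 0.051]
side hook 0.73 [337.0, 160.1, 21.2, 31.8] 324 [ 0.331 -0.19   0.027] [ 0.284 -0.26  -0.001] [ 0.36  -0.061  0.05 ]
side hook 0.61 [237.7, 245.0, 58.8, 33.4] 659 [0.453 0.346 0.035] [0.421 0.266 0.   ] [0.588 0.361 0.098]
side collar 0.42 [237.1, 192.4, 12.2, 5.8] 30 [ 0.662 -0.008  0.012] [ 0.655 -0.034  0.001] [0.67  0.004 0.016]
side guard 0.84 [138.5, 157.6, 154.1, 82.1] 4375 [0.816 0.053 0.074] [ 0.539 -0.119  0.   ] [0.94  0.176 0.111]
side stand 0.87 [263.0, 261.5, 43.1, 28.1] 876 [0.456 0.374 0.021] [ 0.402  0.305 -0.   ] [0.51  0.392 0.025]
side vmid 0.63 [134.9, 152.9, 158.0, 84.0] 5319 [0.798 0.038 0.073] [ 0.54  -0.213 -0.002] [0.943 0.177 0.111]
```

View pics/scene0.png

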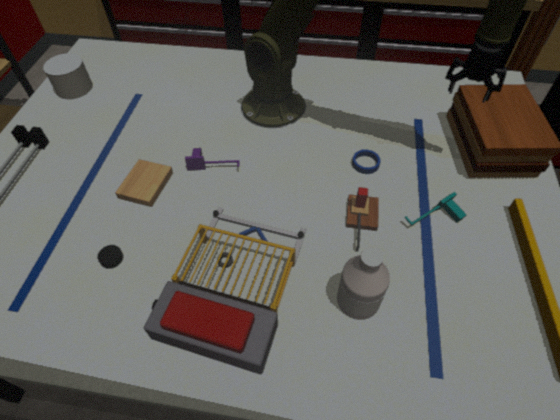

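View pics/side0.png

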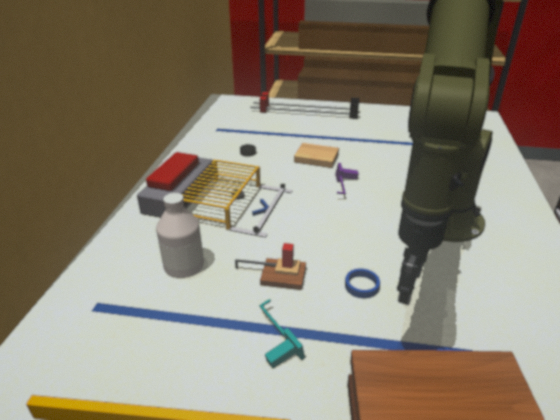

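The scene picture shows the red-gripped rod on its stand at (360,205) with its hook near (357,247), close to the jug at (362,285). The collar lies under the bars at (226,260) and the blue V is at (250,232). Purple (197,160) and turquoise (455,207) are look-alikes.

```bash
cat > b.py <<'E'
from h import *
for n in ['scene','side']:
    p,d,m=grab(n);W=cloud(d,m);hsv=cv2.cvtColor(p,cv2.COLOR_RGB2HSV);ok=d>0
    H,S,V=[hsv[...,i].astype(int) for i in range(3)]
    x,y,z=W[...,0],W[...,1],W[...,2]
    near=ok&(x>.35)&(x<.62)&(y>.26)&(y<.43)
    red=near&((H<6)|(H>172))&(S>150)&(z>.045)
    w=W[red];print(n,'grip',len(w),np.median(w,0).round(4),w.min(0).round(3),w.max(0).round(3))
    t=w[w[:,2]>.09]
    if len(t): print(' top',len(t),t.mean(0).round(4))
    st=near&(z>.017)&(z<.026)&(H<20)&(S>90)
    if st.sum()>20:
        c=cv2.minAreaRect((W[st][:,:2]*1000).astype(np.float32));print(' stand',c)
    rod=near&(z>.02)&(z<.045)&(x>.49)
    w=W[rod&(S<90)];print(' rod',len(w)); 
    if len(w)>5:
        f=cv2.fitLine((w[:,:2]*1000).astype(np.float32),cv2.DIST_HUBER,0,.01,.01).ravel();print(f,w.min(0),w.max(0))
    yl=ok&(x>.5)&(x<.95)&(abs(y)<.25)&(H>15)&(H<32)&(S>120)&(z>.06)&(z<.095)
    c=cv2.minAreaRect((W[yl][:,:2]*1000).astype(np.float32));print(' guardroof',yl.sum(),c,cv2.boxPoints(c).round(0).tolist(),np.percentile(W[yl][:,2],[5,50,95]))
    bl=ok&(x>.45)&(x<.75)&(abs(y)<.15)&(H>100)&(H<125)&(S>120)&(z<.03)
    w=W[bl]; print(' V',len(w),w.mean(0),cv2.boxPoints(cv2.minAreaRect((w[:,:2]*1000).astype(np.float32))).round(0).tolist())
    dk=ok&(x>.6)&(x<.9)&(abs(y)<.14)&(V<75)&(z>.005)&(z<.03)
    w=W[dk]
    if len(w): print(' collar',len(w),np.median(w,0),np.percentile(w,[3,97],0).round(3).tolist())
    jg=ok&(z>.1)&(x>.5)&(y>.2)&(y<.5)
    w=W[jg];print(' jug',np.median(w,0),w.min(0),w.max(0))
    print(' cam',(-cv2.Rodrigues(np.array(m['rvec'],float))[0].T@np.array(m['tvec']).reshape(3)).round(2))
    if n=='scene': cv2.imwrite('pics/z.png',cv2.resize(np.hstack([p[190:310,140:310],p[170:290,310:400]]),None,fx=3,fy=3,interpolation=3)[:,:,::-1])
E
python3 b.py
```

```text
scene grip 51 [0.4485 0.3312 0.0977] [0.435 0.322 0.094] [0.461 0.342 0.103]
 top 51 [0.4489 0.3322 0.0978]
 stand ((458.8396301269531, 342.860107421875), (86.53614807128906, 107.67493438720703), 89.60689544677734)
 rod 111
[ 9.9993974e-01 -1.0977462e-02  5.4381738e+02  3.3404642e+02] [0.49012392 0.32448066 0.02023233] [0.59097894 0.38954616 0.03760054]
 guardroof 1384 ((718.9006958007812, 22.234725952148438), (271.3773193359375, 171.57603454589844), 82.03832244873047) [[615.0, -100.0], [785.0, -124.0], [823.0, 145.0], [653.0, 168.0]] [0.07770338 0.0814536  0.08486656]
 V 44 [0.57319285 0.04082899 0.01529608] [[555.0, 11.0], [584.0, 7.0], [592.0, 70.0], [563.0, 73.0]]
 collar 114 [ 0.67256882 -0.02614703  0.01399149] [[0.617, -0.093, 0.006], [0.694, -0.002, 0.024]]
 jug [0.75578445 0.33860904 0.1597092 ] [0.68678543 0.28926733 0.10018769] [0.78907062 0.39718565 0.22476994]
 cam [1.21 0.23 1.  ]
side grip 39 [0.4485 0.338  0.0965] [0.438 0.326 0.094] [0.459 0.347 0.1  ]
 top 39 [0.4486 0.3379 0.0966]
 stand ((457.968994140625, 348.5107727050781), (89.6771011352539, 107.38719940185547)
[... 162 characters left out ...]
rdroof 510 ((721.4249877929688, 25.23638153076172), (279.7223815917969, 179.44520568847656), 82.33612823486328) [[614.0, -101.0], [792.0, -125.0], [829.0, 152.0], [651.0, 176.0]] [0.06429301 0.079313   0.08350584]
 V 0 [nan nan nan] [[0.0, 0.0], [0.0, 0.0], [0.0, 0.0], [0.0, 0.0]]
 collar 15 [0.81443844 0.0688502  0.01333985] [[0.659, -0.012, 0.008], [0.858, 0.119, 0.021]]
 jug [1.22927366 0.301392   0.17436448] [0.67870446 0.20004149 0.10001779] [1.23747728 0.40346136 0.43545668]
 cam [0.3  1.26 0.84]b.py:21: RuntimeWarning: Mean of empty slice.
  w=W[bl]; print(' V',len(w),w.mean(0),cv2.boxPoints(cv2.minAreaRect((w[:,:2]*1000).astype(np.float32))).round(0).tolist())
  ret = um.true_divide(
```

View pics/z.png

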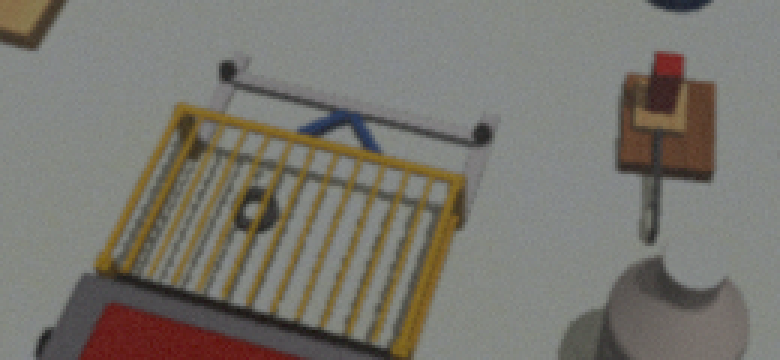

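The crop shows the collar at scene pixel (225,260) and the guard turned about -8°. The red grip's top is at about (0.449, 0.335, 0.097), which matches the stated height, and the rod points along +x. I'm moving above the grip, then turning so the fingers close along the rod.

Request:
{"method": "carry_out", "body": {"moves": "-0.93 -0.49 0 0 0 0 1;-0.93 -0.49 0 0 0 0 1;-0.93 -0.49 0 0 0 0 1;-0.93 -0.49 0 0 0 0 1;-0.93 -0.49 0 0 0 0 1"}}

```text
time_s: 1.2
ee_pos: [0.2921, 0.4877, 0.2314]
tool_rot: [0.144, 0.99, 0.0, 0.0]
contact_force: [0.3, -0.4, 0.1]
grip_width: 0.0855
finger_force: 0.0
```

Request:
{"method": "carry_out", "body": {"moves": "-0.93 -0.49 0 0 0 0 1;-0.93 -0.49 0 0 0 0 1;-0.93 -0.49 0 0 0 0 1;-0.93 -0.49 0 0 0 0 1;-0.93 -0.49 0 0 0 0 1"}}

```text
time_s: 1.7
ee_pos: [0.4048, 0.3774, 0.2315]
tool_rot: [0.144, 0.99, 0.0, 0.0]
contact_force: [0.9, -0.4, 0.2]
grip_width: 0.0855
finger_force: 0.0
```

Request:
{"method": "carry_out", "body": {"moves": "-0.93 -0.49 0 0 0 0 1;-0.93 -0.49 0 0 0 0 1;0 0 0 0 0 1 1;0 0 0 0 0 1 1;0 0 0 0 0 1 1"}}

```text
time_s: 2.2
ee_pos: [0.4493, 0.3339, 0.2313]
tool_rot: [0.3, 0.954, 0.0, -0.0]
contact_force: [-1.0, 0.4, 0.5]
grip_width: 0.0853
finger_force: 0.0
```

Request:
{"method": "carry_out", "body": {"moves": "0 0 0 0 0 1 1;0 0 0 0 0 1 1;0 0 0 0 0 1 1;0 0 0 0 0 1 1;0 0 0 0 0 1 1"}}

```text
time_s: 2.7
ee_pos: [0.449, 0.3343, 0.2314]
tool_rot: [0.536, 0.844, 0.0, -0.0]
contact_force: [0.4, -0.1, -0.3]
grip_width: 0.0852
finger_force: 0.0
```

Request:
{"method": "carry_out", "body": {"moves": "0 0 0 0 0 1 1;0 0 0 0 0 1 1;0 0 0 0 0 1 1;0 0 0 0 0 1 1;0 0 0 0 0 0.2 1"}}

```text
time_s: 3.2
ee_pos: [0.449, 0.3343, 0.2313]
tool_rot: [0.707, 0.708, 0.0, 0.0]
contact_force: [-0.5, -0.2, 0.3]
grip_width: 0.0854
finger_force: 0.0
```

```bash
cat > c.py <<'E'
from h import *
p,d,m=grab('wrist','w1.png');W=cloud(d,m);hsv=cv2.cvtColor(p,cv2.COLOR_RGB2HSV);ok=d>0
H,S,V=[hsv[...,i].astype(int) for i in range(3)];z=W[...,2]
red=ok&((H<6)|(H>172))&(S>150)&(z>.09)&(z<.11)
w=W[red];print(len(w));print(w.mean(0),cv2.minAreaRect((w[:,:2]*1000).astype(np.float32)))
rod=ok&(z>.026)&(z<.045)&(W[...,0]>.5)&(abs(W[...,1]-.335)<.05);w=W[rod];print(len(w),w.min(0),w.max(0),cv2.fitLine((w[:,:2]*1000).astype(np.float32),cv2.DIST_HUBER,0,.01,.01).ravel() if len(w) else 0)
p2,d2,m2=grab('scene')
# collar by dark ring pixels in scene, intersected with z=.014
K=np.array(m2['K']);Rm=cv2.Rodrigues(np.array(m2['rvec'],float))[0];C=-Rm.T@np.array(m2['tvec']).reshape(3)
for u,v in [(225.2,260)]:
    r_=Rm.T@np.linalg.inv(K)@[u,v,1];print('collar',C+r_*(.014-C[2])/r_[2])
g=p2.max(2);sub=(g<75);sub[:235]=0;sub[285:]=0;sub[:,:205]=0;sub[:,250:]=0
v,u=np.nonzero(sub);print('dark',len(u),u.min(),u.max(),v.min(),v.max(),u.mean(),v.mean())
E
python3 c.py
```

```text
919
[0.44802572 0.33584784 0.09865336] ((448.0672607421875, 334.9842224121094), (26.74877166748047, 26.326562881469727), 89.61119842529297)
1567 [0.50024977 0.29327252 0.02600134] [0.71171116 0.38498959 0.04498767] [9.9647021e-01 8.3947301e-02 5.7868872e+02 3.3825226e+02]
collar [ 0.67746073 -0.01951405  0.014     ]
dark 105 205 232 237 267 222.65714285714284 257.35238095238094
```

View pics/w1.png

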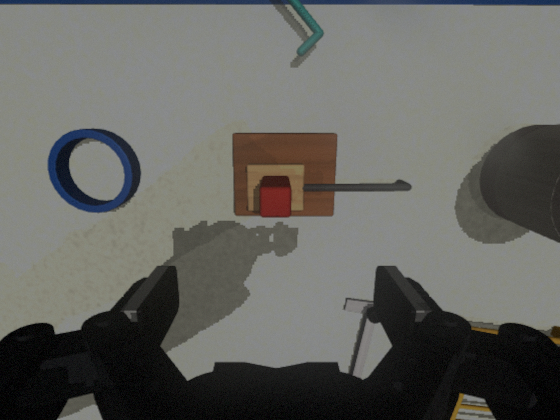

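The wrist picture shows the grip's top at (275,197), the rod pointing +x out to (408,186), and the fingers clear on both sides. The measured grip position (0.448, 0.335) agrees with the first one. Descending and gripping.

Request:
{"method": "carry_out", "body": {"moves": "0 0 1 0 0 0 1;0 0 1 0 0 0 1;0 0 1 0 0 0 1;0 0 1 0 0 0 1;0.03 -0.03 1 0 0 0 1"}}

```text
time_s: 3.8
ee_pos: [0.4484, 0.3351, 0.0803]
tool_rot: [0.705, 0.709, 0.0, -0.0]
contact_force: [0.8, 0.5, -1.0]
grip_width: 0.0857
finger_force: 0.0
```

Request:
{"method": "carry_out", "body": {"moves": "0 0 0.8 0 0 0 1;0 0 0.57 0 0 0 1;0 0 0 0 0 0 0;0 0 0 0 0 0 0;0 0 0 0 0 0 0"}}

```text
time_s: 4.3
ee_pos: [0.4488, 0.3356, 0.0413]
tool_rot: [0.706, 0.709, 0.001, 0.0]
contact_force: [-0.3, -0.5, -0.8]
grip_width: 0.0437
finger_force: 0.0
```

Request:
{"method": "carry_out", "body": {"moves": "0 0 0 0 0 0 0;0 0 0 0 0 0 0;0 0 0 0 0 0 0;0 0 0 0 0 0 0"}}

```text
time_s: 4.7
ee_pos: [0.4487, 0.3356, 0.0414]
tool_rot: [0.706, 0.708, 0.001, 0.0]
contact_force: [0.6, -0.9, 6.5]
grip_width: 0.027
finger_force: 59.8
```

Request:
{"method": "carry_out", "body": {"moves": "0 0 -0.5 0 0 0 0;0 0 -0.7 0 0 0 0;0 0 -0.8 0 0 0 0;0 0 -0.7 0 0 0 0;-0.6 0 0 0 0 0 0"}}

```text
time_s: 5.2
ee_pos: [0.4491, 0.3203, 0.1239]
tool_rot: [0.705, 0.71, 0.003, -0.0]
contact_force: [0.2, 0.4, -3.7]
grip_width: 0.0274
finger_force: 59.6
```

Request:
{"method": "carry_out", "body": {"moves": "-0.9 0.08 0 0 0 0 0;-0.9 0.08 0 0 0 0 0;-0.9 0.08 0 0 0 0 0;-0.9 0.08 0 0 0 0 0;-0.9 0.05 0 0 0 0 0"}}

```text
time_s: 5.7
ee_pos: [0.459, 0.1799, 0.1206]
tool_rot: [0.706, 0.708, -0.001, -0.0]
contact_force: [0.2, -0.8, -3.5]
grip_width: 0.028
finger_force: 59.5
```

Request:
{"method": "carry_out", "body": {"moves": "-0.9 0 0 0 0 0 0;-0.9 0 0 0 0 0 0;-0.9 0 0 0 0 0 0;-0.9 0 0 0 0 0 0;-0.9 0 0 0 0 0 0"}}

```text
time_s: 6.2
ee_pos: [0.459, 0.0452, 0.1207]
tool_rot: [0.706, 0.708, -0.001, -0.0]
contact_force: [0.4, 0.3, -2.4]
grip_width: 0.0274
finger_force: 59.5
```

Request:
{"method": "carry_out", "body": {"moves": "-0.9 0 0 0 0 0 0;-0.4 0 0 0 0 0.4 0;0 0 0 0 0 0.5 0;0 0 0 0 0 0.43 0;0 0 0 0 0 0 0"}}

```text
time_s: 6.7
ee_pos: [0.4597, 0.0082, 0.1208]
tool_rot: [0.754, 0.657, -0.0, -0.0]
contact_force: [-0.3, 0.1, -2.8]
grip_width: 0.0274
finger_force: 59.5
```

```bash
cat > d.py <<'E'
import sys
from h import *
s=r.state();print(s['ee_pos'].round(4) if hasattr(s['ee_pos'],'round') else s['ee_pos'],s['tool_rot'],s['contact_force'])
fn=sys.argv[1]
p,d,m=grab('wrist',fn);W=cloud(d,m)
np.savez('w.npz',p=p,d=d,W=W,K=m['K'],rv=m['rvec'],tv=m['tvec'])
for q in ['collar','hook','vmid']:
    for t in spotter.trace('wrist',q)[:3]:
        w=W[t['region']&(d>0)]
        if len(w): print(q,round(t['score'],2),t['bbox'],np.median(w,0).round(3),np.percentile(w,[3,97],0).round(3).tolist())
E
python3 d.py w2.png
```

```text
[0.4597 0.0082 0.1208] [ 7.54142157e-01  6.56711055e-01 -3.11196608e-04 -3.16567618e-04] [-0.30050087  0.1135046  -2.84640646]
collar 0.82 [512.5, 181.5, 46.5, 56.9] [ 0.664 -0.02   0.015] [[0.653, -0.04, 0.003], [0.685, -0.001, 0.017]]
hook 0.75 [213.4, 212.5, 344.7, 156.0] [0.465 0.019 0.13 ] [[0.437, -0.01, 0.108], [0.594, 0.032, 0.179]]
hook 0.59 [118.7, 311.9, 45.8, 85.5] [ 0.337 -0.138  0.03 ] [[0.32, -0.144, 0.025], [0.393, -0.008, 0.134]]
vmid 0.66 [345.3, 0.0, 214.7, 364.4] [ 0.567 -0.008  0.016] [[0.529, -0.098, 0.005], [0.63, 0.13, 0.085]]
```

View pics/w2.png

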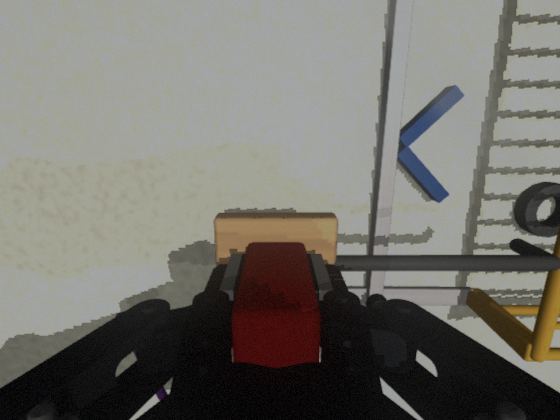

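The wrist picture shows the rod held level along row 262, the collar's hole near (545,210), the V's inner corner near (402,150) and the crossbar along column ~390. I'm working out these positions precisely.

```bash
cat > e.py <<'E'
from h import *
D=np.load('w.npz');p,d,W=D['p'],D['d'],D['W'];Rm=cv2.Rodrigues(D['rv'].astype(float))[0];C=-Rm.T@D['tv'].reshape(3);Ki=np.linalg.inv(D['K'])
def ray(u,v,z):
    a=(Rm.T@Ki@np.stack([u,v,np.ones_like(u)]).astype(float)); return (C[:,None]+a*((z-C[2])/a[2])).T
hsv=cv2.cvtColor(p,cv2.COLOR_RGB2HSV);H,S,V=[hsv[...,i].astype(int) for i in range(3)]
bl=(H>100)&(H<125)&(S>110)&(W[...,2]>.009)&(W[...,2]<.03)
v,u=np.nonzero(bl);Q=ray(u,v,.014)[:,:2]
print('V pts',len(Q),'bbox',u.min(),u.max(),v.min(),v.max())
# template: V of 90 deg arms, model centreline fit
from scipy.optimize import minimize
def cost(t):
    c,s=np.cos(t[2]),np.sin(t[2]);L=(Q-t[:2])@np.array([[c,-s],[s,c]])  # local
    # distance to two centrelines through corner c
    a=L[:,0]-np.abs(L[:,1]); return np.mean((a/np.sqrt(2))**2)
b=min((minimize(cost,[Q[:,0].min()+.01,Q[:,1].mean(),y0],method='Nelder-Mead',options=dict(xatol=1e-5,fatol=1e-10)) for y0 in (-.14,-.05)),key=lambda o:o.fun)
print('V mid-line corner',b.x,'rms',b.fun**.5)
c,s=np.cos(b.x[2]),np.sin(b.x[2]);L=(Q-b.x[:2])@np.array([[c,-s],[s,c]]);print('local y range',L[:,1].min(),L[:,1].max(),'thick',4*np.sqrt(b.fun)*.866)
# collar: dark top pixels
t=spotter.trace('wrist','collar')[0];v,u=np.nonzero(t['region']);
dk=p[v,u].max(1)<90;cn=ray(u[dk],v[dk],.014)
w=W[t['region']&(W[...,2]>.010)&(W[...,2]<.02)];print('collar cloud',np.median(w,0),w.min(0),w.max(0))
cs=(cn[:,:2]*1000).astype(np.float32);print('circle',cv2.minEnclosingCircle(cs),'ell',cv2.fitEllipse(cv2.convexHull(cs)))
print('hole guess',ray(np.array([545.]),np.array([210.]),.007))
cr=(abs(W[...,2]-.014)<.005)&(S<60)&(u_:=np.indices(d.shape)[1]>370)&(np.indices(d.shape)[1]<412)&(d>0)
w=W[cr][:,:2];print('crossbar',len(w),cv2.fitLine((w*1000).astype(np.float32),cv2.DIST_HUBER,0,.01,.01).ravel())
q=R.from_quat(r.state()['tool_rot']);print('tool y dir',q.as_matrix()[:,1], 'rod pts')
rd=(W[...,2]>.085)&(W[...,2]<.13)&(np.indices(d.shape)[1]>345)&(d>0)&(S<60);w=W[rd];print(len(w),w.min(0),w.max(0));f=cv2.fitLine((w*1000).astype(np.float32),cv2.DIST_HUBER,0,.01,.01).ravel();print('rod',f)
E
python3 e.py
```

```text
V pts 1208 bbox 400 447 112 201
V mid-line corner [ 0.5572679   0.04550309 -0.15701614] rms 0.0026225661096662143
local y range -0.042239155611661076 0.02420890077323381 thick 0.009084569003883766
collar cloud [ 0.66306077 -0.02026191  0.01571757] [ 0.65187109 -0.04300713  0.01002625] [ 6.84540176e-01 -3.78379966e-04  1.78265459e-02]
circle ((667.4530639648438, -21.845643997192383), 24.44355010986328) ell ((666.2877807617188, -20.3292179107666), (38.624515533447266, 48.28090286254883), 23.645448684692383)
hole guess [[ 0.6757714 -0.0236682  0.007    ]]
crossbar 5227 [1.3851848e-01 9.9035984e-01 5.5016577e+02 5.1094273e+01]
tool y dir [ 9.90903657e-01 -1.34572999e-01 -2.26305804e-04] rod pts
3765 [ 0.49348106 -0.01507804  0.08514237] [0.60016448 0.00639527 0.11712533]
rod [ 9.90793347e-01 -1.34147629e-01 -1.82466116e-02  5.46478455e+02
 -3.12777758e+00  1.13922905e+02]
```

Everything agrees. The guard's yaw is -8°, the V's corner is near guard x ≈ -72, and the collar is at about (0.675, -0.0215). I'll lower in front of the opening and slide in under the roof.

Request:
{"method": "carry_out", "body": {"moves": "0 0 0.6 0 0 0 0;0 0 0.7 0 0 0 0;0 0 0.6 0 0 0 0;0 0 0 0 0 0 0"}}

```text
time_s: 7.35
ee_pos: [0.459, 0.0083, 0.0625]
tool_rot: [0.753, 0.658, -0.001, -0.001]
contact_force: [-0.2, 0.3, -2.3]
grip_width: 0.0273
finger_force: 59.4
```

Request:
{"method": "carry_out", "body": {"moves": "0 0.5 0 0 0 0 0;0 0.6 0 0 0 0 0;0 0.6 0 0 0 0 0;0 0.58 0 0 0 0 0;0 0.3 0 0 0 0 0"}}

```text
time_s: 7.85
ee_pos: [0.539, -0.0025, 0.0652]
tool_rot: [0.753, 0.657, 0.001, 0.001]
contact_force: [-0.6, -0.3, -2.5]
grip_width: 0.0272
finger_force: 59.6
```

```bash
cat > f.py <<'E'
import sys
from h import *
s=r.state();print(np.round(s['ee_pos'],4),np.round(s['tool_rot'],4),s['contact_force'])
a,_,ma=grab('scene');b,_,mb=grab('side')
q=R.from_quat(s['tool_rot']).as_matrix();T=np.array(s['ee_pos']);
tip=T+q@np.array([0,.14,.0399]);print('tip',tip)
print(proj(tip,ma),proj(tip,mb),proj([.675,-.0215,.014],ma))
A=cv2.resize(a[205:305,150:310],None,fx=4.9,fy=4.9,interpolation=cv2.INTER_CUBIC)
cv2.imwrite('pics/'+sys.argv[1],A[:,:,::-1])
E
python3 f.py s3.png
```

```text
[ 0.539  -0.0025  0.0652] [0.7535 0.6575 0.0008 0.0008] [-0.58264265 -0.26376737 -2.46174456]
tip [ 0.67775271 -0.0214957   0.02557148]
[[223.96323457 257.8554792 ]] [[236.69981795 189.9966186 ]] [[224.70772985 259.1268162 ]]
```

View pics/s3.png

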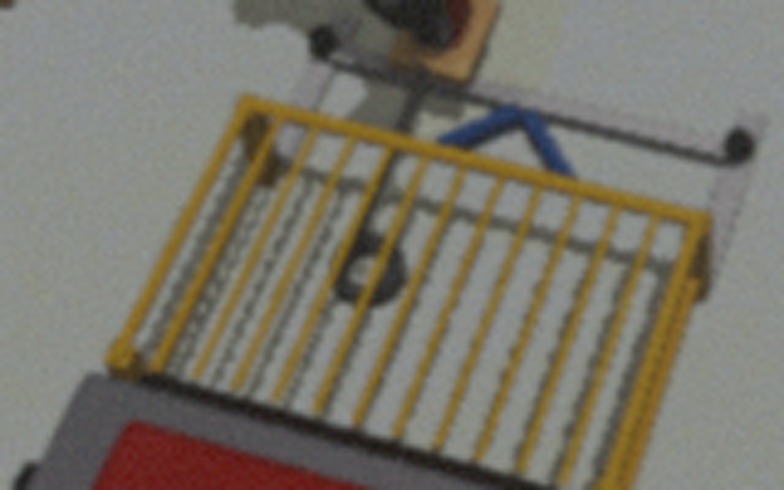

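The crop shows the hook's vertical end over the collar, with the hole at crop (368,270), or pixel (225,260). The predicted tip is within about 3 mm of its centre. Lowering gently.

Request:
{"method": "carry_out", "body": {"moves": "0 0 0 0 0 0 0;0.02 -0.03 0.2 0 0 0 0;0 0 0.2 0 0 0 0;0 0 0 0 0 0 0"}}

```text
time_s: 8.35
ee_pos: [0.535, -0.0014, 0.0512]
tool_rot: [0.753, 0.658, -0.001, -0.001]
contact_force: [-0.0, 0.6, -3.7]
grip_width: 0.0272
finger_force: 59.6
```

Request:
{"method": "carry_out", "body": {"moves": "0 0 0.12 0 0 0 0;0 0 0.1 0 0 0 0;0 0 0 0 0 0 0"}}

```text
time_s: 8.65
ee_pos: [0.5359, -0.0016, 0.0451]
tool_rot: [0.753, 0.657, -0.0, -0.0]
contact_force: [-0.5, -0.0, -3.3]
grip_width: 0.0276
finger_force: 59.6
```

The force reads only the rod's weight, so the hook went into the hole without touching the collar. I'm dragging diagonally towards guard y = 0, then straight.

Request:
{"method": "carry_out", "body": {"moves": "0.1 -0.08 0 0 0 0 0;0.25 -0.2 0 0 0 0 0;0.3 -0.24 0 0 0 0 0;0.3 -0.24 0 0 0 0 0;0.3 -0.24 0 0 0 0 0"}}

```text
time_s: 9.15
ee_pos: [0.511, 0.0408, 0.0458]
tool_rot: [0.753, 0.658, 0.0, 0.0]
contact_force: [0.1, -1.8, -3.4]
grip_width: 0.0274
finger_force: 59.7
```

Request:
{"method": "carry_out", "body": {"moves": "0.3 -0.24 0 0 0 0 0;0.12 -0.2 0 0 0 0 0;0 -0.2 0 0 0 0 0;0 -0.2 0 0 0 0 0;0 0 0 0 0 0 0"}}

```text
time_s: 9.65
ee_pos: [0.487, 0.0553, 0.0455]
tool_rot: [0.754, 0.657, -0.001, -0.0]
contact_force: [-0.8, 0.7, -2.1]
grip_width: 0.0273
finger_force: 59.7
```

```bash
cat >> f.py <<'E'
g=lambda w:np.array([[.990,-.139],[.139,.990]])@(w[:2]-[.635,.0346])
print('tip guard mm',g(tip)*1000)
p,d,m=grab('wrist','w_'+sys.argv[1]);W=cloud(d,m)
for t in spotter.trace('wrist','collar')[:2]:
    w=W[t['region']&(d>0)];print(t['score'],t['bbox'],np.median(w,0),w.min(0),w.max(0),g(np.median(w,0))*1000)
E
python3 f.py s4.png
```

```text
[0.487  0.0553 0.0455] [ 7.535e-01  6.574e-01 -6.000e-04 -4.000e-04] [-0.81671065  0.69378519 -2.13509337]
tip [0.62567444 0.03629493 0.00541887]
[[249.20742052 248.19819013]] [[248.24565482 205.90326617]] [[224.70772985 259.1268162 ]]
tip guard mm [-9.46789829  0.38172581]
0.57 [478.7, 210.6, 80.5, 75.0] [0.62587886 0.03965029 0.0155035 ] [0.60901622 0.00965703 0.00177039] [0.64726979 0.05310324 0.01807162] [-9.73191933  3.73194684]
```

View pics/w_s4.png

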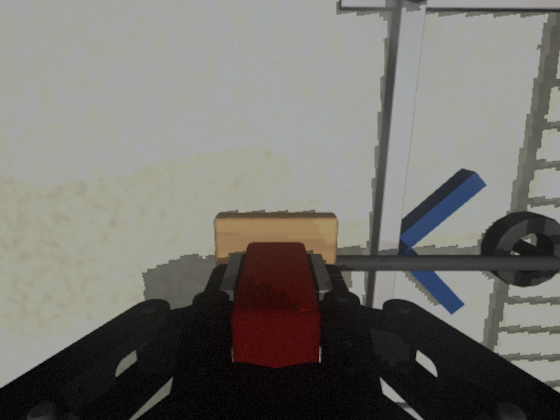

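The wrist picture shows the ring round the hook, centred near (523,250), with the V's inner corner at (405,243). The collar follows. I'm checking the lateral alignment once.

```bash
cat > i.py <<'E'
from h import *
m=cams.camera_model('wrist');Rm=cv2.Rodrigues(np.array(m['rvec'],float))[0];C=-Rm.T@np.array(m['tvec']).reshape(3);Ki=np.linalg.inv(np.array(m['K']))
g=lambda w:np.array([[.990,-.139],[.139,.990]])@(w[:2]-[.635,.0346])*1000
for n,u,v,z in [('corner',405,243,.014),('armL',484,181,.014),('armR',461,305,.014),('collar',523,250,.014),('rod',350,262,.0375),('rod',545,262,.0375)]:
    a=Rm.T@Ki@[u,v,1.];w=C+a*(z-C[2])/a[2];print(n,w.round(4),g(w).round(1))
E
python3 i.py
```

```text
corner [0.5612 0.0464 0.014 ] [-74.7   1.4]
armL [0.6046 0.0764 0.014 ] [-35.9  37.2]
armR [0.5934 0.0016 0.014 ] [-36.6 -38.4]
collar [0.6282 0.0328 0.014 ] [-6.5 -2.8]
rod [0.525  0.0502 0.0375] [-1.111e+02  1.000e-01]
rod [0.6221 0.0368 0.0375] [-13.1   0.3]
```

Request:
{"method": "carry_out", "body": {"moves": "0 -0.15 0 0 0 0 0;0 -0.25 0 0 0 0 0;0 -0.25 0 0 0 0 0;0 -0.25 0 0 0 0 0;0 -0.15 0 0 0 0 0"}}

```text
time_s: 10.35
ee_pos: [0.4561, 0.0599, 0.0457]
tool_rot: [0.753, 0.658, -0.0, -0.0]
contact_force: [0.9, 0.4, -3.0]
grip_width: 0.0276
finger_force: 59.7
```

Request:
{"method": "carry_out", "body": {"moves": "0 0 0 0 0 0 0;0 -0.04 0 0 0 0 0;0 -0.04 0 0 0 0 0"}}

```text
time_s: 10.65
ee_pos: [0.4548, 0.0601, 0.0455]
tool_rot: [0.753, 0.657, 0.0, 0.0]
contact_force: [0.9, -1.0, -3.1]
grip_width: 0.0275
finger_force: 59.6
```

Request:
{"method": "carry_out", "body": {"moves": "0 -0.05 0 0 0 0 0;0 -0.05 0 0 0 0 0;0 -0.05 0 0 0 0 0;0 0 0 0 0 0 0"}}

```text
time_s: 11.05
ee_pos: [0.45, 0.0607, 0.0456]
tool_rot: [0.753, 0.657, -0.0, -0.0]
contact_force: [-0.3, -0.3, -1.9]
grip_width: 0.0274
finger_force: 59.7
```

Request:
{"method": "carry_out", "body": {"moves": "0 -0.04 0 0 0 0 0;0 -0.03 0 0 0 0 0;0 0 0 0 0 0 0"}}

```text
time_s: 11.35
ee_pos: [0.4483, 0.061, 0.0456]
tool_rot: [0.753, 0.658, 0.0, 0.0]
contact_force: [0.1, 0.5, -2.6]
grip_width: 0.0273
finger_force: 59.5
```

Request:
{"method": "carry_out", "body": {"moves": "0 -0.04 0 0 0 0 0;0 0 0 0 0 0 0"}}

```text
time_s: 11.55
ee_pos: [0.448, 0.0611, 0.0457]
tool_rot: [0.754, 0.657, 0.001, 0.001]
contact_force: [4.0, -0.1, -4.9]
grip_width: 0.0275
finger_force: 59.5
```

Request:
{"method": "carry_out", "body": {"moves": "0 -0.03 0 0 0 0 0;0 0 0 0 0 0 0"}}

```text
time_s: 11.75
ee_pos: [0.4478, 0.0612, 0.0459]
tool_rot: [0.754, 0.657, 0.001, 0.001]
contact_force: [5.1, -1.2, -4.1]
grip_width: 0.0275
finger_force: 59.7
```

Request:
{"method": "carry_out", "body": {"moves": "0 -0.03 0 0 0 0 0;0 0 0 0 0 0 0"}}

```text
time_s: 11.95
ee_pos: [0.4476, 0.0612, 0.046]
tool_rot: [0.754, 0.657, 0.002, 0.001]
contact_force: [7.8, -2.0, -6.9]
grip_width: 0.0273
finger_force: 59.3
```

```bash
python3 f.py s5.png
```

```text
[0.4476 0.0612 0.046 ] [0.7537 0.6573 0.0017 0.0015] [ 7.82800406 -1.95437226 -6.89803564]
tip [0.58650439 0.04220684 0.00670373]
[[253.94611115 236.63040906]] [[259.67132494 207.68698578]] [[224.70772985 259.1268162 ]]
tip guard mm [-49.06800137   0.78988311]
0.83 [484.4, 206.1, 74.0, 74.9] [0.59120328 0.0454606  0.01595591] [0.57138883 0.01765885 0.00182309] [0.61626921 0.06187743 0.01833205] [-44.86837446   4.66424649]
```

View pics/w_s5.png

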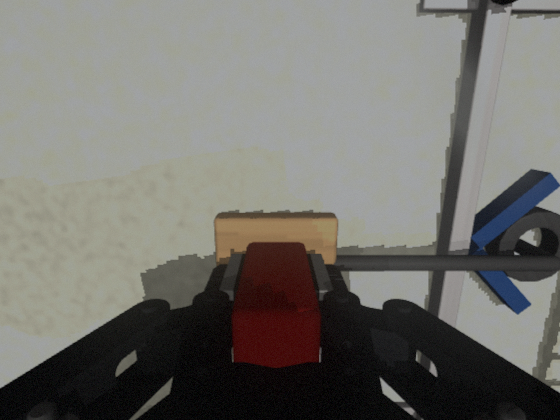

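The wrist picture shows the collar at (520,243) touching both arms of the blue V, so it is seated. I'll bring the pull to about 10 N and hold.

Request:
{"method": "carry_out", "body": {"moves": "0 -0.02 0 0 0 0 0;0 0 0 0 0 0 0"}}

```text
time_s: 12.35
ee_pos: [0.4475, 0.0612, 0.046]
tool_rot: [0.754, 0.657, 0.002, 0.002]
contact_force: [8.0, 0.0, -8.3]
grip_width: 0.0271
finger_force: 59.2
```

Request:
{"method": "carry_out", "body": {"moves": "0 -0.02 0 0 0 0 0;0 0 0 0 0 0 0;0 0 0 0 0 0 0;0 0 0 0 0 0 0"}}

```text
time_s: 12.75
ee_pos: [0.4474, 0.0614, 0.0463]
tool_rot: [0.754, 0.657, 0.002, 0.002]
contact_force: [7.9, -2.4, -4.4]
grip_width: 0.0274
finger_force: 59.8
```

Request:
{"method": "carry_out", "body": {"moves": "0 0 0 0 0 0 0;0 0 0 0 0 0 0;0 0 0 0 0 0 0;0 0 0 0 0 0 0"}}

```text
time_s: 13.15
ee_pos: [0.4474, 0.0613, 0.0463]
tool_rot: [0.754, 0.657, 0.002, 0.002]
contact_force: [8.5, -0.8, -5.6]
grip_width: 0.0275
finger_force: 59.8
```

Request:
{"method": "carry_out", "body": {"moves": "0 0 0 0 0 0 0;0 0 0 0 0 0 0;0 0 0 0 0 0 0;0 0 0 0 0 0 0;0 0 0 0 0 0 0"}}

```text
time_s: 13.65
ee_pos: [0.4474, 0.0613, 0.0463]
tool_rot: [0.754, 0.657, 0.002, 0.002]
contact_force: [8.7, -1.5, -5.2]
grip_width: 0.0271
finger_force: 59.8
```

Request:
{"method": "carry_out", "body": {"moves": "0 -0.025 0 0 0 0 0;0 0 0 0 0 0 0;0 0 0 0 0 0 0;0 0 0 0 0 0 0;0 0 0 0 0 0 0"}}

```text
time_s: 14.15
ee_pos: [0.4473, 0.0614, 0.0463]
tool_rot: [0.754, 0.657, 0.003, 0.002]
contact_force: [9.5, -1.7, -5.9]
grip_width: 0.0273
finger_force: 59.5
```

Request:
{"method": "carry_out", "body": {"moves": "0 0 0 0 0 0 0;0 0 0 0 0 0 0;0 0 0 0 0 0 0;0 0 0 0 0 0 0;0 0 0 0 0 0 0"}}

```text
time_s: 14.65
ee_pos: [0.4473, 0.0614, 0.0463]
tool_rot: [0.754, 0.657, 0.003, 0.002]
contact_force: [10.8, -2.0, -7.5]
grip_width: 0.0273
finger_force: 59.5
```

Request:
{"method": "carry_out", "body": {"moves": "0 0 0 0 0 0 0;0 0 0 0 0 0 0;0 0 0 0 0 0 0;0 0 0 0 0 0 0"}}

```text
time_s: 15.05
ee_pos: [0.4473, 0.0614, 0.0463]
tool_rot: [0.754, 0.657, 0.003, 0.002]
contact_force: [9.7, -2.0, -6.2]
grip_width: 0.0271
finger_force: 59.5
```

Seated, and held steadily at about 9-10 N. Now I'm easing off to the middle of the hole, then lifting straight up.

Request:
{"method": "carry_out", "body": {"moves": "0 0.08 0 0 0 0 0;0 0.1 0 0 0 0 0;0 0.1 0 0 0 0 0;0 0.05 0 0 0 0 0;0 0 0 0 0 0 0"}}

```text
time_s: 15.55
ee_pos: [0.4526, 0.0603, 0.0454]
tool_rot: [0.753, 0.657, -0.0, -0.0]
contact_force: [1.0, 0.7, -2.6]
grip_width: 0.0275
finger_force: 60.2
```

Request:
{"method": "carry_out", "body": {"moves": "0 0.1 0 0 0 0 0;0 0 0 0 0 0 0;0 0 -0.25 0 0 0 0;0 0 -0.4 0 0 0 0;0 0 -0.5 0 0 0 0"}}

```text
time_s: 16.05
ee_pos: [0.4555, 0.0598, 0.0805]
tool_rot: [0.754, 0.657, -0.001, -0.0]
contact_force: [-0.7, 0.1, -3.2]
grip_width: 0.0271
finger_force: 60.2
```

Request:
{"method": "carry_out", "body": {"moves": "0 0 -0.7 0 0 0 0;0 0 -0.8 0 0 0 0;0 0 0 0 0 -0.5 0;0 0 0 0 0 -0.5 0;0 0 0 0 0 -0.31 0"}}

```text
time_s: 16.55
ee_pos: [0.4559, 0.0599, 0.1257]
tool_rot: [0.706, 0.708, 0.0, 0.0]
contact_force: [-0.6, -0.6, -3.6]
grip_width: 0.0268
finger_force: 60.5
```

Request:
{"method": "carry_out", "body": {"moves": "0.6 0 0 0 0 0 0;0.9 0 0 0 0 0 0;0.9 0 0 0 0 0 0;0.9 0 0 0 0 0 0;0.9 0 0 0 0 0 0"}}

```text
time_s: 17.05
ee_pos: [0.4556, 0.1868, 0.1252]
tool_rot: [0.707, 0.707, -0.0, -0.0]
contact_force: [0.3, -0.5, -3.1]
grip_width: 0.0273
finger_force: 60.4
```

Request:
{"method": "carry_out", "body": {"moves": "0.9 0 0 0 0 0 0;0.9 0 0 0 0 0 0;0.9 0 0 0 0 0 0;0.9 0 0 0 0 0 0;0.8 0 0 0 0 0 0"}}

```text
time_s: 17.55
ee_pos: [0.4552, 0.3192, 0.125]
tool_rot: [0.706, 0.708, -0.0, -0.0]
contact_force: [0.2, 0.8, -2.5]
grip_width: 0.0276
finger_force: 60.4
```

Request:
{"method": "carry_out", "body": {"moves": "0 0 0 0 0 0 0;0 0 0 0 0 0 0"}}

```text
time_s: 17.75
ee_pos: [0.4552, 0.3179, 0.1248]
tool_rot: [0.706, 0.708, -0.001, 0.0]
contact_force: [-0.2, -0.7, -3.1]
grip_width: 0.0275
finger_force: 60.4
```

```bash
cat > j.py <<'E'
from h import *
s=r.state();q=R.from_quat(s['tool_rot']).as_matrix();T=np.array(s['ee_pos']);t=np.array([.4487,.3355,T[2]])
print(T,'yaw of tool y',np.degrees(np.arctan2(q[1,1],q[0,1])),'tool shift units',q.T@(t-T)/.03)
p,d,m=grab('scene');W=cloud(d,m);hsv=cv2.cvtColor(p,cv2.COLOR_RGB2HSV)
cv2.imwrite('pics/s6.png',cv2.resize(p[150:310,140:400],None,fx=3,fy=3,interpolation=2)[:,:,::-1])
E
python3 j.py
```

```text
[0.45519773 0.31793723 0.12478659] yaw of tool y 0.1397463068562002 tool shift units [ 5.85952145e-01 -2.15162256e-01 -3.50818366e-04]
```

View pics/s6.png

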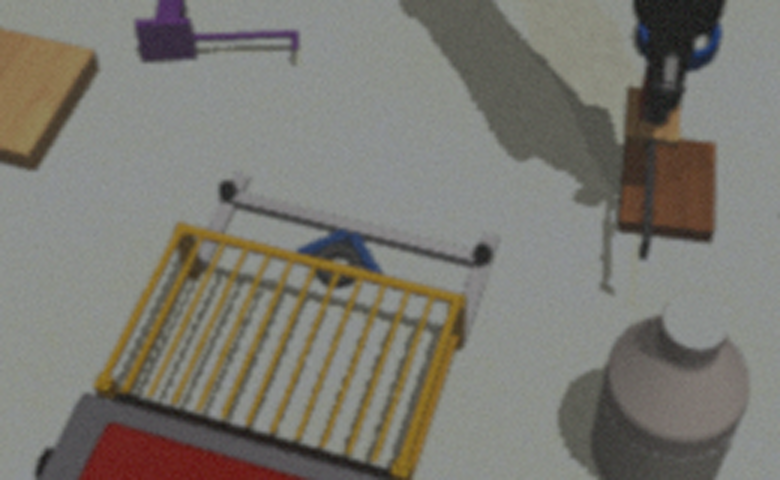

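The crop shows the collar in the V at (340,265), the hook free of it, and the rod near its stand. Setting it down.

Request:
{"method": "carry_out", "body": {"moves": "0.58 -0.21 0 0 0 0 0;0 0 0.5 0 0 0 0;0 0 0.8 0 0 0 0;0 0 0.8 0 0 0 0;0 0 0.4 0 0 0 0"}}

```text
time_s: 18.3
ee_pos: [0.4489, 0.3333, 0.0485]
tool_rot: [0.707, 0.707, -0.002, 0.0]
contact_force: [-0.8, 0.1, -4.1]
grip_width: 0.0267
finger_force: 60.2
```

Request:
{"method": "carry_out", "body": {"moves": "0 0 0.1 0 0 0 0;0 0 0.05 0 0 0 0;0 0 0.05 0 0 0 0;0 0 0 0 0 0 0"}}

```text
time_s: 18.7
ee_pos: [0.4499, 0.3355, 0.0448]
tool_rot: [0.707, 0.708, 0.001, 0.0]
contact_force: [-0.3, -0.5, -2.7]
grip_width: 0.0275
finger_force: 60.2
```

Request:
{"method": "carry_out", "body": {"moves": "0 0 0.05 0 0 0 0;0 0 0.03 0 0 0 0;0 0 0 0 0 0 0"}}

```text
time_s: 19.0
ee_pos: [0.4494, 0.3353, 0.0417]
tool_rot: [0.707, 0.708, 0.0, 0.0]
contact_force: [0.5, -0.4, -3.3]
grip_width: 0.0275
finger_force: 60.2
```

Request:
{"method": "carry_out", "body": {"moves": "0 0 0.03 0 0 0 0;0 0 0 0 0 0 0"}}

```text
time_s: 19.2
ee_pos: [0.4494, 0.3353, 0.0415]
tool_rot: [0.707, 0.708, 0.0, -0.0]
contact_force: [-1.8, -0.9, 4.5]
grip_width: 0.0275
finger_force: 61.1
```

Touchdown felt at the original height. Releasing and rising.

Request:
{"method": "carry_out", "body": {"moves": "0 0 0 0 0 0 0.5;0 0 0 0 0 0 1;0 0 0 0 0 0 1;0 0 0 0 0 0 1;0 0 0 0 0 0 1"}}

```text
time_s: 19.7
ee_pos: [0.4495, 0.3353, 0.0408]
tool_rot: [0.707, 0.708, 0.0, 0.0]
contact_force: [0.7, 1.1, -0.3]
grip_width: 0.0854
finger_force: 0.0
```

Request:
{"method": "carry_out", "body": {"moves": "0 0 0 0 0 0 1;0 0 -0.3 0 0 0 1;0 0 -0.8 0 0 0 1;0 0 -1 0 0 0 1;0 0 -1 0 0 0 1"}}

```text
time_s: 20.2
ee_pos: [0.4493, 0.3351, 0.1352]
tool_rot: [0.707, 0.708, -0.0, 0.0]
contact_force: [-0.3, 1.0, 0.1]
grip_width: 0.0854
finger_force: 0.0
```

Request:
{"method": "carry_out", "body": {"moves": "0 0 -1 0 0 0 1;0 0 -1 0 0 0 1;0 0 -1 0 0 0 1;0 0 0 0 0 0 1;0 0 0 0 0 0 1"}}

```text
time_s: 20.7
ee_pos: [0.4496, 0.3354, 0.2248]
tool_rot: [0.707, 0.708, 0.001, 0.0]
contact_force: [0.3, 0.3, -0.6]
grip_width: 0.0854
finger_force: 0.0
```

```bash
cat > k.py <<'E'
from h import *
p,d,m=grab('scene');q,dq,mq=grab('wrist')
A=cv2.resize(p[150:310,140:400],None,fx=2.4,fy=2.4,interpolation=2);B=cv2.resize(q,(240,180))
B=np.vstack([B,np.zeros((A.shape[0]-180,240,3),np.uint8)]) if A.shape[0]>180 else B
I=np.hstack([A[:,:560],B]);I=I[:,:800];cv2.imwrite('pics/fin.png',I[:,:,::-1])
p2,d2,m2=grab('side')
for n,D,M in (('scene',d,m),('side',d2,m2)):
  W=cloud(D,M)
  for o in ['collar','hook','board','jug','puck','taperoll']:
    for t in spotter.trace(n,o)[:1]:
      w=W[t['region']&(D>0)];print(n,o,round(t['score'],2),np.median(w,0).round(3))
E
python3 k.py
```

```text
scene hook 0.94 [ 0.345 -0.195  0.03 ]
scene board 0.85 [ 0.458 -0.33   0.032]
scene jug 0.61 [0.763 0.337 0.148]
scene puck 0.95 [ 0.719 -0.333  0.025]
scene taperoll 0.56 [0.272 0.331 0.019]
side hook 0.9 [ 0.33  -0.192  0.027]
side board 0.68 [ 0.423 -0.315  0.031]
side jug 0.94 [0.718 0.381 0.118]
side puck 0.73 [ 0.709 -0.322  0.021]
side taperoll 0.66 [0.249 0.358 0.018]
```

View pics/fin.png

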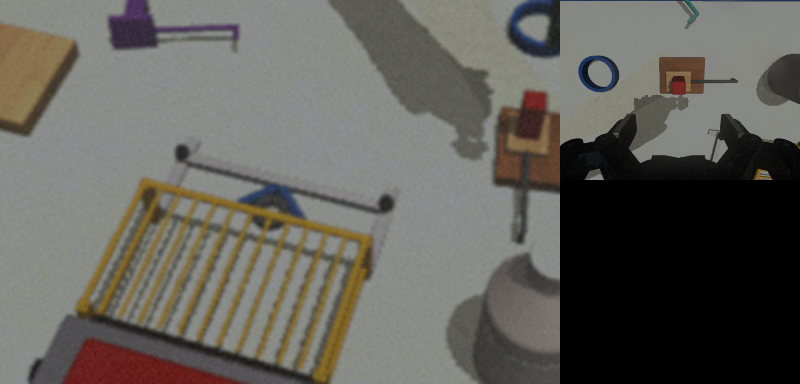

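The final picture shows the collar in the V at (270,208), the rod upright on its stand at (533,125), and everything else where it was. Handing in.

```bash
python3 -c "
from bench import order
print(order.job_done())"
```

```text
the job is handed in; nothing more can be done
None
```

I handed the job in at about 21 s: the collar lies centred in the blue V after a steady pull of about 1 kg (9–10 N) held for over a second, the hooked rod is back on its stand, and the last pictures show the board, jug, puck and tape roll undisturbed.

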